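# Lever open the service cover of a mini computer

## Task

Pick up the yellow-handled pry tool and, with its blade under the edge of the mini computer's grey cover at the notch (not with the fingers), lever the cover up; swing it on back past upright so that it stays wide open. Do not jab the circuit board inside, and leave the phone, the jar and the metal module where they are. Then lay the pry tool flat on its blue pad again; do not drop it.

Things in the scene. Friction and masses are not known exactly. Their poses are not given: they have to be found in the camera images.
- computer: Black mini computer, 120 mm deep (x) by 160 mm wide (y), fixed on a blue silicone mat 200 x 210 x 4 mm with two low aluminium cheeks at its sides. Origin: centre of the mat's underside, on the table. Its x axis points from the notched front to the hinge side, z up. It stands from z = 4 to 48 mm, cover included; walls are 4 mm thick and 44 mm high over the table. Inside, board and heat sink reach no higher than z = 26 mm. It cannot move.
- notch (a point): Middle of the pry notch in the front wall, on its outer face: an opening 70 mm wide and 14 mm high (z = 30 to 44 mm over the table) between the low wall with an orange strip and the underside of the cover. Axes as the computer's: +x leads into the notch.
- cover_hinge (a point): Middle of the hinge line, at the computer's far (+x) edge, 44 mm over the table, level with the underside of the closed cover. The hinge line runs along the computer's y.
- cover_lip (a point): Middle of the cover's free edge, on its underside, 120 mm from the hinge line. The cover is a flat grey plate 120 x 160 x 4 mm of about 0.15 kg; closed, its edge is flush with the front wall; an orange strip 70 mm long on its top marks that edge over the notch. Turns with the cover.
- cover (a joint): Opening angle of the cover in rad: 0 closed, 1.57 upright, 1.9 at its stop, leaning away from the notch. The hinge is stiff: the cover stays where it is left, and lifting its edge takes about 2 to 3 N.
- board: Green circuit board 100 x 138 mm with a heat sink, fixed inside the computer under the cover. Origin: centre of its underside, 10 mm over the table; heat sink up to 26 mm over the table.
- pry_tool: Pry tool of about 0.08 kg: straight yellow handle 100 mm long (x), 16 mm wide (y), 22 mm high (z), and a flat steel blade 80 mm long, 20 mm wide, 3 mm thick ahead of it at mid-height. Origin: centre of the handle's underside; x points to the blade, z up. Handle from x = -50 to 50 mm, blade from 50 to the tip at x = 130 mm, its middle plane at z = 11 mm. Centre of mass near x = 32 mm. It lies on the blue pad at the start.
- tool_pad: Plain blue pad 240 (x) x 140 (y) x 5 mm, fixed to the table, left or right of the computer. Origin: centre of its underside.
- phone: Black phone 150 x 74 x 9 mm lying on a dark rubber mat on the side opposite the tool pad. Not to be moved. Origin: centre of its underside.
- jar: Glass jar with aluminium cap, 60 mm across, 85 mm tall, standing to one side beyond the computer. Not to be moved. Origin: centre of its underside.
- module: Flat metal module 70 x 100 x 22 mm lying to one side beyond the computer. Not to be moved. Origin: centre of its underside.
Mind the look-alikes: they are no part of the job. Several things have the shape of the pry_tool; the one meant has the colours described above.

How it is judged:
On the way, in this order (a step that is already met when the one before it is completed fails the run):
1. the pry tool's blade has levered the cover ajar (more than 0.15 rad, the tool bearing on the cover) (value of joint cover above 0.15 rad and contact force between pry_tool and cover above 0.2 N), for 0.1 s.
2. the cover is swung past upright (more than 1.62 rad) (value of joint cover above 1.62 rad), for 0.2 s.
At the end, for the whole second after the job is handed in: The cover stands open past upright (more than 1.62 rad) and still; the pry tool lies level (its length within 0.15 rad of level) and at rest on the blue pad, the middle of its handle within 110 mm of the pad's centre along it and 65 mm across it (value of joint cover above 1.62 rad and velocity of joint cover between -0.05 and 0.05 rad/s and x of pry_tool in the frame of tool_pad between -0.11 and 0.11 m and y of pry_tool in the frame of tool_pad between -0.065 and 0.065 m and z of pry_tool in the frame of tool_pad between 0 and 0.03 m and angle between pry_tool's own x axis and vertical between 1.42 and 1.72 rad and linear speed of pry_tool below 0.02 m/s and contact force between pry_tool and tool_pad above 0.2 N); the robot touches nothing.
It fails at once if the cover is lifted from closed by the robot's fingers or arm instead of the tool (they press on it with more than 2 N while it is less than 0.3 rad open) (value of joint cover below 0.3 rad and contact force between any of the fingers, the arm and cover above 2 N).
It fails at once if anything presses on the circuit board with more than 4 N (contact force between any of pry_tool, the fingers and board above 4 N).
It fails at once if the phone, the jar or the module is moved by more than 20 mm (distance of any of phone, jar, module from where it was at the start of the episode above 0.02 m).
It fails at once if the pry tool is dropped (falls unheld faster than 0.7 m/s) (linear speed of pry_tool above 0.7 m/s and contact force between the fingers and pry_tool below 0.1 N).
It also fails if it takes over 54 s, if anything falls off the work surface, if the arm or the gripper's body presses on something with over 40 N, if the wrist force passes 120 N, or if a joint passes its speed limit or range.

## Robot

A 6-joint arm with a two-finger parallel gripper is mounted at the origin on the work surface. World frame = base frame: x ahead of the robot, y to its left, z up, the work surface at z = 0. Lengths are in m, angles in rad, forces in N, time in s.
With the tool pointing down it reaches from about 0.375 to 0.9 m from the base axis. Payload 3.1 kg.
Tool frame: the origin (TCP) lies on the centre line of the jaws, within the pads' length; the fingertips stand 17 mm ahead of it and the grasp point (between the pads) lies 2 mm behind it (tip_extent is the distance from the TCP to the fingertips, in m); z points along the fingers, y is the line along which they close (so a half turn about z gives the same grasp; the last joint's range is limited). The gripper opens to 87 mm and grips with 3 to 60 N. Pads are 19 mm wide; open, the fingers measure 117 mm over their backs; the gripper's body (75 mm by 190 mm) begins 51 mm behind the grasp point.
Start: joints at [-1.452, 0.527, 1.433, -0, 1.181, -0.178], TCP at [0.183, -0.597, 0.213] pointing down, gripper open.
Joint ranges: [-3.08, 3.08], [-0.75, 2.2], [0.22, 2.44], [-1.43, 4.57], [0, 2.65], [-2.85, 2.85]. Speed limits (rad/s): [2.79, 2.79, 3.14, 3.14, 3.14, 3.14].

## Interface

Orientations are given as [roll, pitch, yaw] about the fixed x, y, z axes, in that order (R = Rz(yaw) Ry(pitch) Rx(roll)).
In Python, from station import * gives the robot as it stands. Calls block until the motion is done:
- goto(position, orientation): joint-space move of the TCP to a pose.
- movel(position, vel=0.15, rotation=None): straight line of the TCP; rotation=None keeps the orientation; vel is the mean speed in m/s.
- movej(angles): joint-space move.
- gripper_to(opening, squeeze=None): opening from 0.0 (shut) to 1.0 (fully open); squeeze is the grip in N (None keeps the last); returns when the fingers have stopped.
- wait(seconds).
- inverse_kinematics(position, orientation): joint angles nearest the present ones, or None.
- read_state(): the state.
- get_image(name): name is "scene" or "top" or "wrist"; returns a dict with "pixels" (480x640x3 uint8, red, green, blue), "fx", "fy", "cx", "cy" (pixels), "world_from_camera" (4x4, takes a point from camera to world coordinates). Camera axes: x right, y down, z forward; pixel columns grow to the right and rows downward; lengths in m; the calibration is good to about 2 mm. A picture is of the moment at which its call begins. There is no depth.
A pose or a line that the arm cannot do raises MotionError and nothing moves.
- job_done(): hands the job in; it is judged then, once.
The state is a dict: "time": time; "joints": joint angles; "dq": joint speeds; "tau": joint torques, N m; "eef_pos": TCP position; "ee_rot": TCP orientation; "wrist_force": force on the tool from outside, world axes, zero at the start; "wrist_torque": the same for the moment, N m; "grip_width": opening from 0.0 (shut) to 1.0 (fully open); "gripper_force": force on a finger pad.
Only numpy, scipy, OpenCV 4.12 (cv2) and the standard library are available. Lean on these libraries where they do the work, as an engineer would, in place of code of your own. Each camera call takes 0.05 s, during which the arm holds its last target. There are 200 camera calls.

## Working session

There is one attempt and no reset: what is moved stays moved. The work goes in short steps, each a Python script; the robot and the scene stay as the last script left them, time stands still between calls to the robot, and variables do not carry over. Pictures are saved under pics/ and viewed, at most 12 in all, crops included, and the job is handed in when it is done.

```bash
mkdir -p pics; ls; python3 - <<'E'
from station import *
import cv2,numpy as np
for n in ("top","scene"):
    i=get_image(n); cv2.imwrite(f"pics/{n}0.png",i["pixels"][:,:,::-1]); print(n,i["fx"],i["fy"],i["cx"],i["cy"],np.round(i["world_from_camera"],4).tolist())
print(read_state())
E
```

```text
pics
top 608.8148836293378 608.8148836293378 315.85642110996986 238.71324524085477 [[-0.023, -0.9957, 0.0897, 0.3731], [-0.9997, 0.0239, 0.0087, 0.1171], [-0.0108, -0.0895, -0.9959, 1.5657], [0.0, 0.0, 0.0, 1.0]]
scene 534.1245109492013 534.1245109492013 325.03795332114464 238.50394411219406 [[0.1222, 0.7112, -0.6923, 1.3681], [0.9925, -0.0887, 0.0841, 0.0194], [-0.0016, -0.6974, -0.7167, 0.9657], [0.0, 0.0, 0.0, 1.0]]
{'time': 0.1, 'joints': array([-1.45151264e+00,  5.28366463e-01,  1.43376915e+00, -4.19587658e-05,
        1.18143167e+00, -1.78513949e-01]), 'dq': array([ 0.00014107, -0.00228671, -0.00382759,  0.00161922,  0.00053928,
       -0.00214734]), 'tau': array([ 4.52013228e-05, -4.40985811e+01, -1.77150947e+01,  6.34154677e-02,
        5.34482952e-02, -4.32292325e-05]), 'eef_pos': array([ 0.18330952, -0.59679478,  0.21177526]), 'ee_rot': array([-3.13964251e+00, -3.12460021e-04,  2.97813297e-01]), 'wrist_force': array([-0.09658857, -0.02378951,  0.09081524]), 'wrist_torque': array([ 0.00800859, -0.02344158,  0.02538569]), 'gripper_force': 0.0, 'grip_width': 0.999366746911232}
```

View pics/top0.png

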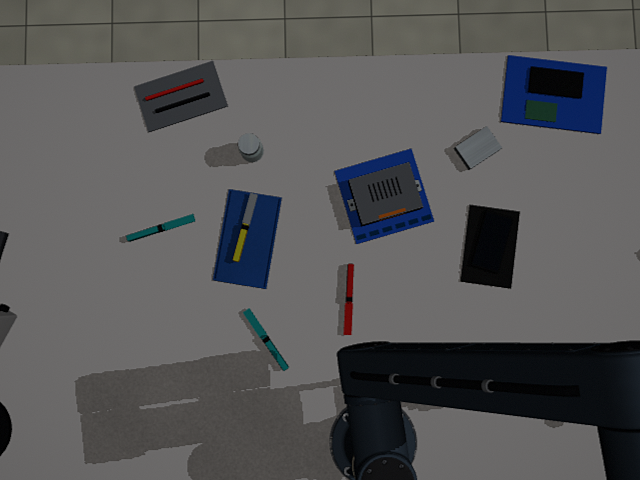

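View pics/scene0.png

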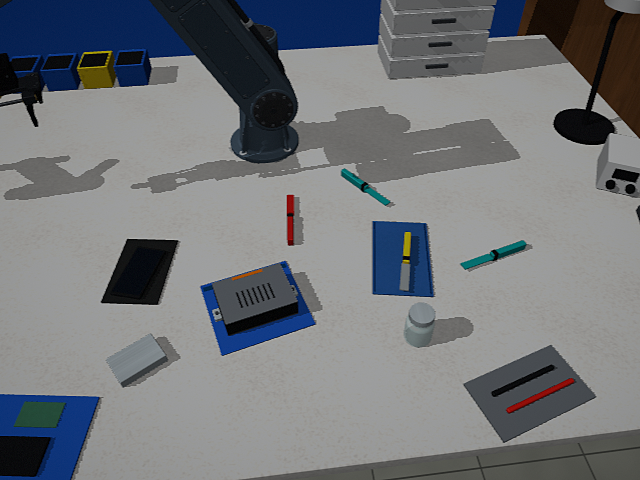

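The yellow-handled tool with a steel blade lies on the blue pad: top image handle about (239,246), blade up to (250,196). The look-alikes are red (348,300), teal (265,340) and teal (158,228), and they have the wrong colours. The computer is at (386,195) with its orange notch strip at (392,214), facing the robot. I'll confirm this in one enlarged crop.

```bash
python3 - <<'E'
import cv2
im=cv2.imread("pics/top0.png")
a=cv2.resize(im[145:295,205:285],None,fx=4,fy=4,interpolation=cv2.INTER_CUBIC)
b=cv2.resize(im[140:260,325:440],None,fx=4,fy=4,interpolation=cv2.INTER_CUBIC)
b=cv2.copyMakeBorder(b,0,120,0,0,cv2.BORDER_CONSTANT)
cv2.imwrite("pics/crop1.png",cv2.convertScaleAbs(cv2.hconcat([a,b]),alpha=1.5))
E
```

```text
(no output)
```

View pics/crop1.png

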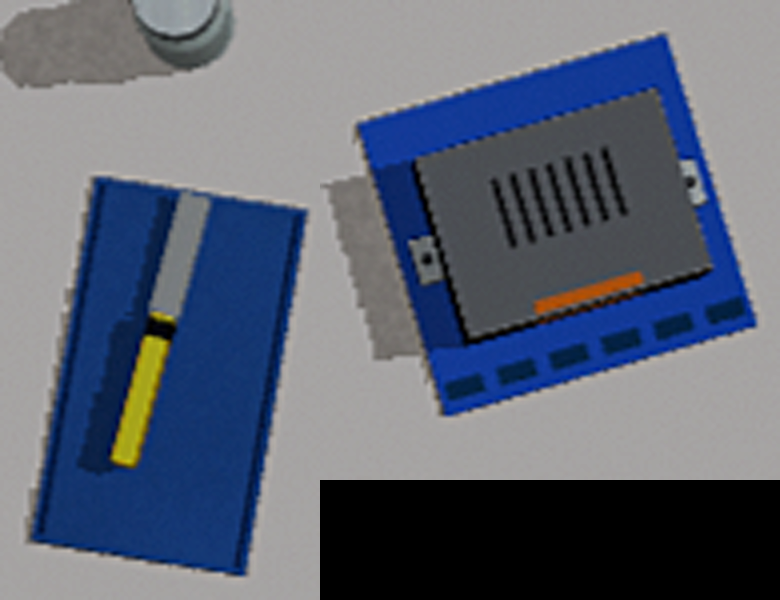

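The crop confirms it: yellow handle with a black collar and grey blade on the pad. Its rear end is at crop (122,464) and its tip at (194,194). The computer's orange strip is on the side facing the robot. Next I compute the poses.

```bash
cat > geo.py <<'E'
import numpy as np
K=(608.8148836,315.8564,238.7132)
T=np.array([[-0.023,-0.9957,0.0897,0.3731],[-0.9997,0.0239,0.0087,0.1171],[-0.0108,-0.0895,-0.9959,1.5657]])
def pt(u,v,z):
    d=T[:,:3]@np.array([(u-K[1])/K[0],(v-K[2])/K[0],1]); return T[:,3]+d*(z-T[2,3])/d[2]
A=lambda x,y:(x/4+205-.4,y/4+145-.4)
B=lambda x,y:((x-320)/4+325-.4,y/4+140-.4)
def quad(f,ps,z):  # corners: far-left, far-right, near-right, near-left
    c=np.array([pt(*f(*p),z) for p in ps])[:,:2]
    x=(c[0]+c[1]-c[2]-c[3])/2; y=(c[0]+c[3]-c[1]-c[2])/2
    return c.mean(0),np.arctan2(x[1],x[0]),np.arctan2(-y[0],y[1]),np.linalg.norm(x),np.linalg.norm(y)
if __name__=="__main__":
    np.set_printoptions(precision=4,suppress=True)
    print("mat",quad(B,[(358,123),(667,35),(755,326),(443,414)],.004))
    print("cover",quad(B,[(415,158),(657,90),(711,268),(468,342)],.048))
    print("pad",quad(A,[(93,178),(307,210),(245,575),(30,542)],.005))
    r=pt(*A(122,464),.027);t=pt(*A(194,194),.0175);d=t-r
    print("tool",r,t,np.linalg.norm(d[:2]),np.arctan2(d[1],d[0]))
E
python3 geo.py
```

```text
mat (array([ 0.6218, -0.047 ]), np.float64(0.25346307004240237), np.float64(0.2538573377642282), np.float64(0.19793460201696145), np.float64(0.20928889909085066))
cover (array([ 0.6207, -0.047 ]), np.float64(0.2516665506940022), np.float64(0.2625069802642436), np.float64(0.11966405694302823), np.float64(0.15932496297497498))
pad (array([0.5189, 0.3086]), np.float64(-0.18252014513985873), np.float64(-0.1744913801017015), np.float64(0.23880466674682863), np.float64(0.14020933713737543))
tool [0.4609 0.3364 0.027 ] [0.6343 0.2894 0.0175] 0.1795610788037285 -0.2646368939173037
```

```bash
python3 - <<'E'
from station import *
import cv2,numpy as np
pi=np.pi; yaw=-.265; o=np.array([.5092,.3233]); g=o+.036*np.array([np.cos(yaw),np.sin(yaw)])
R=[pi,0,yaw]
for y in (yaw,yaw+pi): print(y,inverse_kinematics([*g,.12],[pi,0,y]))
gripper_to(.6,60)
goto([*g,.14],R)
i=get_image("wrist"); cv2.imwrite("pics/w1.png",i["pixels"][:,:,::-1])
movel([*g,.0245],.08)
gripper_to(0,60)
s=read_state();print(s["time"],s["eef_pos"],s["grip_width"]*87,s["gripper_force"],s["wrist_force"])
movel([*g,.10],.08)
s=read_state();print(s["time"],s["eef_pos"],s["ee_rot"],s["grip_width"]*87,s["gripper_force"],s["wrist_force"],s["joints"])
for n in("scene","top"):
  i=get_image(n); cv2.imwrite(f"pics/{n}1.png",i["pixels"][:,:,::-1])
a=cv2.imread("pics/scene1.png")[170:340,330:500]
cv2.imwrite("pics/c2.png",cv2.convertScaleAbs(cv2.resize(a,None,fx=3.5,fy=3.5,interpolation=cv2.INTER_CUBIC),alpha=1.4))
E
```

```text
-0.265 [ 3.45674213e-01  6.42589943e-01  1.50616403e+00 -4.44089210e-16
  9.92838680e-01  2.18147054e+00]
2.876592653589793 [ 0.34567421  0.64258994  1.50616403  0.          0.99283868 -0.96012211]
7.125 [0.54393329 0.31384029 0.02448455] 0.6959014667073947 0.0 [-0.58794113  0.38377873  0.77338501]
8.2167 [0.54345294 0.31367379 0.09940185] [ 3.14079919e+00  1.09750358e-03 -2.64976794e-01] 0.6187893576382754 0.0 [-0.34532553  0.31886408 -0.37189635] [ 3.45653034e-01  6.70223850e-01  1.51972867e+00 -2.54926468e-05
  9.52994259e-01  2.18144050e+00]
```

View pics/c2.png

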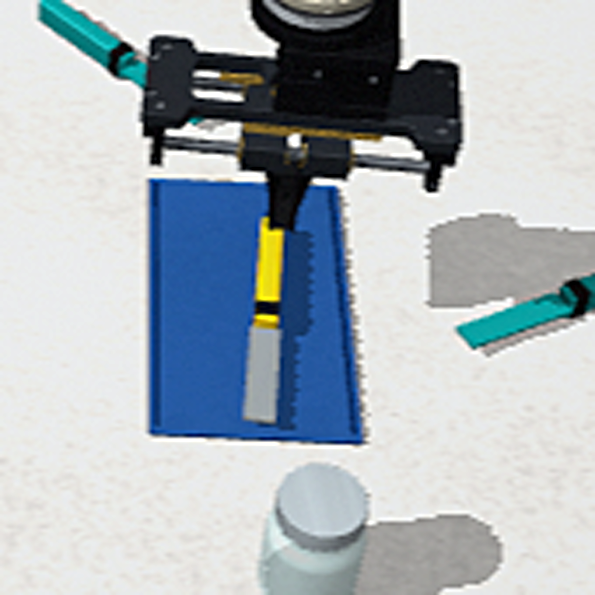

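The gripper closed on nothing, and the tool still lies on the pad with its handle at crop (270,270). I'll cross-check position using the pre-grasp wrist picture and the current one.

```bash
python3 - <<'E'
from station import *
import cv2,numpy as np
from geo import pt
def proj(i,p):
    q=np.linalg.inv(i["world_from_camera"])@np.r_[p,1]; return np.round([i["fx"]*q[0]/q[2]+i["cx"],i["fy"]*q[1]/q[2]+i["cy"]],1)
gripper_to(1)
s=read_state();print(s["eef_pos"])
i=get_image("wrist"); cv2.imwrite("pics/w2.png",i["pixels"][:,:,::-1])
sc=get_image("scene"); tp=get_image("top"); cv2.imwrite("pics/top2.png",tp["pixels"][:,:,::-1])
for p in ([.4609,.3364,.027],[.6343,.2894,.0175],[*s["eef_pos"][:2],.027],s["eef_pos"]): print("wrist",proj(i,p),"scene",proj(sc,p),"top",proj(tp,p))
a=cv2.imread("pics/w1.png");b=cv2.imread("pics/w2.png")
cv2.imwrite("pics/c3.png",cv2.convertScaleAbs(cv2.resize(cv2.hconcat([a,b]),(800,300)),alpha=1.4))
print(np.round(i["world_from_camera"],3).tolist())
E
```

```text
[0.54396667 0.31384549 0.1000079 ]
wrist [319.9 356.6] scene [407.6 231. ] top [235.1 260.6]
wrist [319.6  83.8] scene [404.4 289.4] top [253.1 193.1]
wrist [319.8 239.1] scene [406.3 256.4] top [243.5 227.8]
wrist [319.7 287.3] scene [409.8 234.8] top [239.7 224.6]
[[-0.262, -0.925, -0.276, 0.62], [-0.965, 0.252, 0.074, 0.293], [0.001, 0.285, -0.958, 0.272], [0.0, 0.0, 0.0, 1.0]]
```

View pics/c3.png

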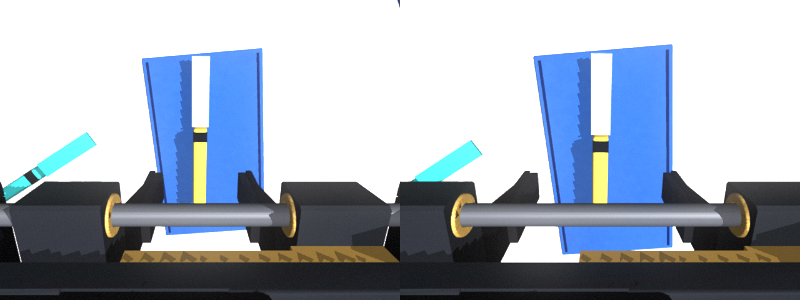

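The handle is centred between the fingers (column 320), so lateral alignment was right. I'll go down again and look with the fingers open at grasp height, then after closing.

```bash
python3 - <<'E'
from station import *
import cv2,numpy as np
yaw=-.265; g=np.array([.5092,.3233])+.03*np.array([np.cos(yaw),np.sin(yaw)])
gripper_to(.6); movel([*g,.0245],.08)
def snap():
    a=get_image("scene")["pixels"][150:310,325:485,::-1]; b=get_image("wrist")["pixels"][:,:,::-1]
    return cv2.hconcat([cv2.resize(a,(300,300),interpolation=cv2.INTER_CUBIC),cv2.resize(b,(400,300))])
A=snap(); s=read_state(); print(s["eef_pos"],s["grip_width"])
for w in (.4,.25,.15):
    gripper_to(w,20); s=read_state(); print(w,s["time"],s["grip_width"],s["gripper_force"],s["wrist_force"])
B=snap()
cv2.imwrite("pics/c4.png",cv2.convertScaleAbs(cv2.vconcat([A,B]),alpha=1.4))
E
```

```text
[0.53874166 0.31563639 0.02520796] 0.5977736800946241
0.4 12.6917 0.3988169660629867 0.0 [-0.391963    0.17502875 -0.09610176]
0.25 13.2667 0.2507911906156638 0.0 [ 0.74489168 -0.04241554  0.00243667]
0.15 13.7667 0.1504448701015714 0.0 [0.73565502 0.24340025 0.30876168]
```

View pics/c4.png

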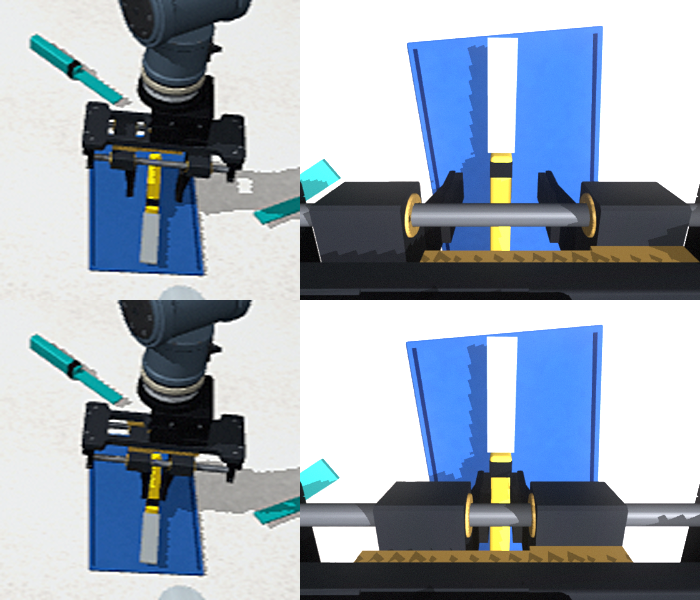

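At 0.15 opening (13 mm) the fingers feel no contact with a 16 mm handle. In the scene view the tips end at row ≈254–258, higher than expected for z≈8 mm. So the real tips probably sit above the handle. I'll probe downward on the pad with the fingers open, watching the wrist force.

```bash
python3 - <<'E'
from station import *
import numpy as np
gripper_to(.6)
s=read_state(); p=s["eef_pos"].copy(); f0=s["wrist_force"][2]
for k in range(20):
    p[2]-=.002
    movel(list(p),.04); s=read_state(); f=s["wrist_force"][2]
    print(round(p[2],4),round(s["eef_pos"][2],4),round(f,2))
    if f-f0>4: break
print(s["time"],s["wrist_torque"])
E
```

```text
0.0225 0.0223 0.69
0.0205 0.0203 -1.03
0.0185 0.0183 0.32
0.0165 0.0163 0.11
0.0145 0.0143 0.08
0.0125 0.0123 0.76
0.0105 0.0103 0.33
0.0085 0.0083 -0.18
0.0065 0.0063 -0.27
0.0045 0.0044 0.37
0.0025 0.0024 0.46
0.0005 0.0003 -0.66
-0.0015 -0.0017 0.22
-0.0035 -0.0037 -0.97
-0.0055 -0.0044 6.27
18.5417 [-0.06532484  0.24775698 -0.07738427]
```

The tips touch the 5 mm pad at reported z = −0.0045 m. So the true height is about 26 mm above what the stated tip extent implies, and blade-plane z ≈ reported z + 0.019. I'll grasp there and lift.

```bash
python3 - <<'E'
from station import *
import cv2,numpy as np
yaw=-.265; g=np.array([.5092,.3233])+.036*np.array([np.cos(yaw),np.sin(yaw)])
movel([*g,-.0028],.05); gripper_to(0,60)
s=read_state();print(s["time"],s["eef_pos"],s["grip_width"]*87,s["gripper_force"])
movel([*g,.10],.12)
s=read_state();print(s["time"],s["eef_pos"],s["grip_width"]*87,s["gripper_force"],s["wrist_force"])
ims=[get_image(n)["pixels"][:,:,::-1] for n in("scene","top")]
cv2.imwrite("pics/scene3.png",ims[0]);cv2.imwrite("pics/top3.png",ims[1])
a=cv2.resize(ims[0][150:310,325:485],(400,400),interpolation=cv2.INTER_CUBIC);b=cv2.resize(ims[1][145:295,180:330],(400,400),interpolation=cv2.INTER_CUBIC)
cv2.imwrite("pics/c5.png",cv2.convertScaleAbs(cv2.hconcat([a,b]),alpha=1.4))
# plan feasibility
pi=np.pi; cy=.255; c=np.array([np.cos(cy),np.sin(cy)]); hinge=np.array([.6213,-.047])+.06*c
for th in (-.1,0,.3,.8,1.2,1.6,1.85):
    r=.105; x=hinge+c*(-r*np.cos(th)-.094)
    q=inverse_kinematics([*x,.044+r*np.sin(th)-.019],[pi,0,cy]); print(th,x,None if q is None else np.round(q,2))
E
```

```text
19.5333 [ 0.54389879  0.31387371 -0.00282605] 15.65602131562592 59.96789753437042
20.5417 [0.54325901 0.3135979  0.09926873] 15.629319075289068 59.967822432518005 [ 0.93094684  0.5449338  -1.46111387]
-0.1 [ 0.4873024  -0.08192979] [-0.39  0.7   1.9  -0.    0.54  0.92]
0 [ 0.4867948  -0.08206211] [-0.39  0.68  1.9  -0.    0.56  0.92]
0.3 [ 0.49133282 -0.08087916] [-0.39  0.62  1.88 -0.    0.64  0.93]
0.8 [ 0.51761081 -0.07402916] [-0.36  0.56  1.79 -0.    0.79  0.96]
1.2 [ 0.55158222 -0.06517367] [-0.32  0.56  1.69 -0.    0.89  1.  ]
1.6 [ 0.59136626 -0.05480297] [-0.28  0.59  1.59 -0.    0.96  1.04]
1.85 [ 0.6164007  -0.04827712] [-0.26  0.62  1.53 -0.    0.99  1.06]
```

View pics/c5.png

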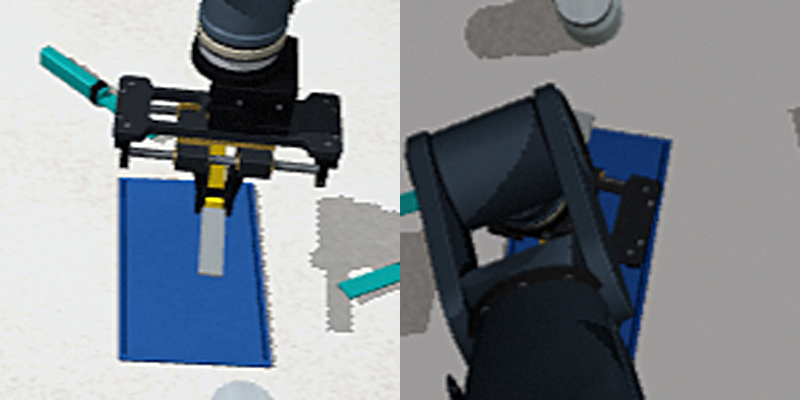

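The tool is held (15.6 mm width, 60 N) with its blade pointing forward and about level, tip at crop (210,275). Now to the pre-notch pose, with a check from near.

```bash
python3 - <<'E'
from station import *
import cv2,numpy as np
pi=np.pi; cy=.255; c=np.array([np.cos(cy),np.sin(cy)]); n=np.array([.6213,-.047])-.06*c
x=n-c*(.094+.022)
goto([*x,.10],[pi,0,cy]); movel([*x,.018],.15)
s=read_state();print(s["time"],s["eef_pos"],s["ee_rot"],s["wrist_force"],s["grip_width"]*87)
ims=[]
for k in("wrist","scene","top"):
    i=get_image(k); cv2.imwrite(f"pics/{k}4.png",i["pixels"][:,:,::-1]); M=np.linalg.inv(i["world_from_camera"])
    l=np.array([-c[1],c[0]]); e=s["eef_pos"]
    for nm,p in (("tipL",[*(e[:2]+c*.094+l*.01),.0385]),("tipR",[*(e[:2]+c*.094-l*.01),.0385]),("lipmid",[*n,.048]),("lipL",[*(n+l*.08),.048]),("lipR",[*(n-l*.08),.048])):
        q=M@np.r_[p,1]; print(k,nm,np.round([i["fx"]*q[0]/q[2]+i["cx"],i["fy"]*q[1]/q[2]+i["cy"]],1))
a=cv2.imread("pics/wrist4.png");b=cv2.imread("pics/scene4.png")[220:360,190:330]
cv2.imwrite("pics/c6.png",cv2.convertScaleAbs(cv2.hconcat([cv2.resize(a,(480,360)),cv2.resize(b,(320,360),interpolation=cv2.INTER_CUBIC)]),alpha=1.3))
E
```

```text
22.875 [ 0.45141412 -0.09116497  0.01815226] [ 3.14135986e+00 -3.17640915e-04  2.55738710e-01] [-0.77854483  0.26068119  0.02515599] 16.04015660798429
wrist tipL [290.4  63.7]
wrist tipR [347.7  63.8]
wrist lipmid [319.3 -14.1]
wrist lipL [ 62.1 -14.2]
wrist lipR [576.3 -14. ]
scene tipL [248.6 266.4]
scene tipR [240.1 268.9]
scene lipmid [246.4 271.6]
scene lipL [280.1 261.8]
scene lipR [211.6 281.7]
top tipL [390.2 225.4]
top tipR [397.8 223.2]
top lipmid [392.1 215.7]
top lipL [361.4 224.4]
top lipR [422.7 207. ]
```

View pics/c6.png

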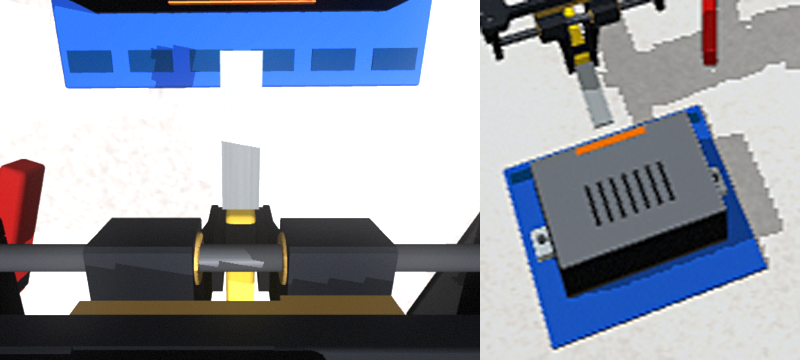

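Wrist view: the blade tip is at crop (242,50), i.e. px (322,67), which agrees with the predicted (319,64). The scene view agrees within 1 px, and the blade points at the middle of the orange strip. I'll insert with a force guard, then start lifting.

```bash
python3 - <<'E'
from station import *
import cv2,numpy as np
cy=.255; c=np.array([np.cos(cy),np.sin(cy)]); n=np.array([.6213,-.047])-.06*c
def st(t):
    s=read_state(); print(t,round(s["time"],2),np.round(s["eef_pos"],4),"f",np.round(s["wrist_force"],1),"m",np.round(s["wrist_torque"],2)); return s
ok=True
for d in (-.005,.006,.018):
    movel([*(n+c*(d-.094)),.018],.08); s=st(d)
    if s["wrist_force"][:2]@c<-5: ok=False;print("blocked");break
if ok:
    x=n+c*(.018-.094)
    for z in (.024,.030,.038): movel([*x,z],.05); s=st(z)
i=get_image("scene"); b=i["pixels"][200:360,180:340,::-1]
w=get_image("wrist")["pixels"][:,:,::-1]
cv2.imwrite("pics/c7.png",cv2.convertScaleAbs(cv2.hconcat([cv2.resize(w,(480,360)),cv2.resize(b,(320,360),interpolation=cv2.INTER_CUBIC)]),alpha=1.3))
E
```

```text
-0.005 23.39 [ 0.4681 -0.0872  0.0184] f [-0.9 -0.9 -0.9] m [ 0.02 -0.    0.  ]
0.006 23.68 [ 0.4784 -0.0844  0.018 ] f [-0.3  0.6 -0.5] m [ 0.01  0.01 -0.04]
0.018 23.98 [ 0.49   -0.0813  0.018 ] f [-1.   0.3 -0.9] m [ 0.04 -0.02 -0.03]
0.024 24.25 [ 0.489  -0.0812  0.0242] f [-1.6 -0.4 -1.5] m [0.05 0.05 0.02]
0.03 24.52 [ 0.4894 -0.0813  0.0303] f [-0.4  0.2 -0.7] m [ 0.    0.18 -0.08]
0.038 24.82 [ 0.4899 -0.0813  0.0384] f [-0.3  0.1 -1.6] m [-0.    0.13 -0.01]
```

View pics/c7.png

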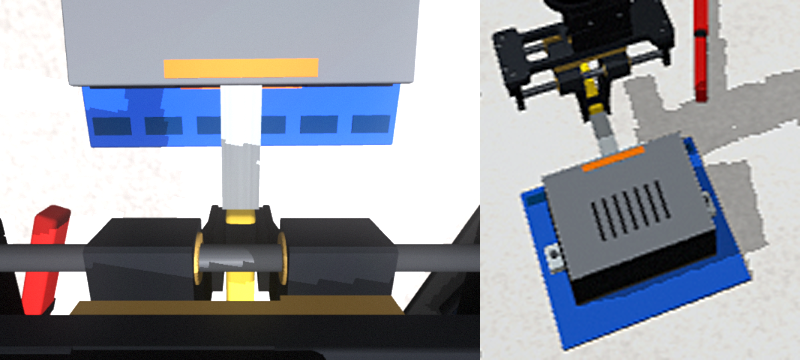

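The blade tip is hidden under the grey cover at crop (240,85), in the middle of the orange strip, and load is building. I'll follow the arc about the hinge.

```bash
python3 - <<'E'
from station import *
import cv2,numpy as np
cy=.255; c=np.array([np.cos(cy),np.sin(cy)]); h=np.array([.6213,-.047])+.06*c
r=.102
for th in np.r_[np.arange(.2,1.8,.16),1.86]:
    movel([*(h+c*(-r*np.cos(th)-.094)),.044+r*np.sin(th)-.0205],.10)
    if th<.25: wait(.15)
    s=read_state(); print(round(th,2),round(s["time"],2),np.round(s["wrist_force"],1),np.round(s["wrist_torque"],2),round(s["grip_width"]*87,1))
    if np.linalg.norm(s["wrist_force"])>40: print("stop");break
b=get_image("scene")["pixels"][160:360,160:360,::-1]
w=get_image("wrist")["pixels"][:,:,::-1]
cv2.imwrite("pics/c8.png",cv2.convertScaleAbs(cv2.hconcat([cv2.resize(w,(400,300)),cv2.resize(b,(300,300),interpolation=cv2.INTER_CUBIC)]),alpha=1.3))
E
```

```text
0.2 25.32 [ 0.  -0.1 -1.5] [-0.    0.03 -0.01] 15.5
0.36 25.64 [-0.4  0.2 -1.5] [-0.01  0.02  0.01] 15.4
0.52 25.96 [-0.   0.5 -1. ] [ 0.05 -0.03 -0.01] 15.4
0.68 26.27 [-0.1 -0.7 -1. ] [-0.04 -0.01 -0.08] 15.8
0.84 26.59 [-0.1  0.5 -1.3] [-0.    0.05 -0.  ] 15.6
1.0 26.91 [ 0.2 -0.4 -0.5] [0.   0.03 0.03] 15.6
1.16 27.23 [-0.6 -0.6 -0.4] [ 0.02 -0.01 -0.03] 15.5
1.32 27.54 [-0.3 -0.  -1.6] [-0.01  0.01  0.  ] 15.8
1.48 27.86 [ 0.  -0.7 -1.1] [ 0.03 -0.06  0.  ] 15.4
1.64 28.18 [ 0.4  0.  -1. ] [ 0.03  0.03 -0.06] 15.7
1.86 28.55 [ 0.  -0.7 -1.3] [ 0.   -0.02 -0.02] 15.5
```

View pics/c8.png

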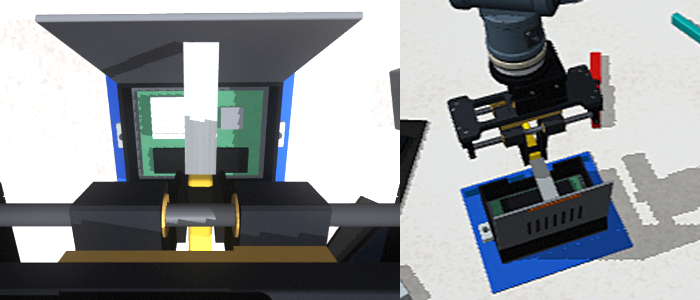

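The cover stands roughly upright with the blade against its inner face (scene crop, right lip corner (613,182)). I'll estimate the angle by matching projected lip corners.

```bash
python3 - <<'E'
from station import *
import cv2,numpy as np
cy=.255; c=np.array([np.cos(cy),np.sin(cy)]); l=np.array([-c[1],c[0]]); h=np.array([.6213,-.047])+.06*c
for k in("scene","wrist"):
  i=get_image(k); M=np.linalg.inv(i["world_from_camera"]); cv2.imwrite(f"pics/{k}9.png",i["pixels"][:,:,::-1])
  for th in (1.3,1.45,1.6,1.7,1.8,1.9):
    o=[]
    for t in (0,.004):
      for sgn in (1,-1):
        a=-.12*np.cos(th)+t*np.sin(th); z=.044+.12*np.sin(th)+t*np.cos(th)
        q=M@np.r_[h+c*a+l*sgn*.08,z,1]; o+= [np.round([i["fx"]*q[0]/q[2]+i["cx"],i["fy"]*q[1]/q[2]+i["cy"]]).astype(int).tolist()]
    print(k,th,o)
print(read_state()["time"])
b=cv2.imread("pics/scene9.png")[250:350,200:320]
cv2.imwrite("pics/c9.png",cv2.convertScaleAbs(cv2.resize(b,None,fx=6,fy=6,interpolation=cv2.INTER_CUBIC),alpha=1.3))
E
```

```text
scene 1.3 [[290, 255], [213, 277], [291, 256], [214, 279]]
scene 1.45 [[293, 260], [215, 283], [294, 261], [215, 284]]
scene 1.6 [[296, 266], [217, 289], [297, 267], [218, 291]]
scene 1.7 [[298, 271], [219, 294], [299, 272], [219, 296]]
scene 1.8 [[300, 276], [220, 299], [301, 277], [221, 301]]
scene 1.9 [[302, 281], [222, 305], [303, 283], [223, 307]]
wrist 1.3 [[90, 245], [548, 245], [86, 236], [552, 235]]
wrist 1.45 [[75, 198], [563, 198], [72, 186], [566, 186]]
wrist 1.6 [[64, 142], [574, 142], [62, 129], [576, 129]]
wrist 1.7 [[59, 102], [579, 102], [57, 89], [581, 88]]
wrist 1.8 [[56, 62], [582, 61], [55, 48], [582, 48]]
wrist 1.9 [[55, 22], [582, 22], [56, 9], [582, 9]]
28.75
```

View pics/c9.png

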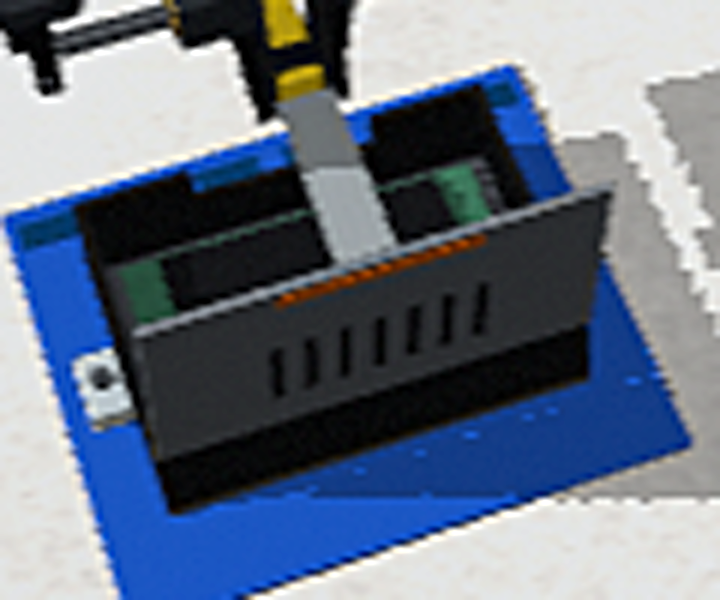

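The lip corners at px (302,282) and (222.5,305) match an angle of about 1.88 rad, so the cover is wide open. Now I'll retreat and lay the tool back on the pad.

```bash
python3 - <<'E'
from station import *
import cv2,numpy as np
pi=np.pi; cy=.255; c=np.array([np.cos(cy),np.sin(cy)])
p=read_state()["eef_pos"]; x=p[:2]-c*.13
movel([*x,p[2]],.15)
yaw=-.265; g=np.array([.5092,.3233])+.036*np.array([np.cos(yaw),np.sin(yaw)])
goto([*g,.10],[pi,0,yaw])
movel([*g,.012],.1)
f0=read_state()["wrist_force"][2]
for z in (.006,.002,0,-.0015,-.0025):
    movel([*g,z],.03); s=read_state(); print(z,round(s["time"],2),np.round(s["wrist_force"],1),np.round(s["wrist_torque"],2))
    if s["wrist_force"][2]-f0>5: break
b=get_image("wrist")["pixels"][:,:,::-1]; a=get_image("scene")["pixels"][:,:,::-1]
cv2.imwrite("pics/c10.png",cv2.convertScaleAbs(cv2.hconcat([cv2.resize(b,(400,300)),cv2.resize(a[200:320,190:310],(300,300)),]),alpha=1.3))
gripper_to(.3); wait(.2); gripper_to(.6)
movel([*g,.15],.15)
s=read_state();print(s["time"],s["eef_pos"])
ims=[get_image(n)["pixels"][:,:,::-1] for n in("scene","top")]
cv2.imwrite("pics/c11.png",cv2.convertScaleAbs(cv2.hconcat([cv2.resize(ims[0][200:350,190:440],(500,300)),cv2.resize(get_image("wrist")["pixels"][:,:,::-1],(300,300))]),alpha=1.3))
E
```

```text
0.006 32.63 [ 0.3  0.  -1.6] [ 0.07 -0.03 -0.  ]
0.002 32.92 [-0.5 -0.4 -0.8] [0.07 0.03 0.03]
0 33.17 [-1.  -0.7 -0.5] [0.04 0.06 0.01]
-0.0015 33.42 [-0.5 -0.3 -1.4] [0.08 0.01 0.01]
-0.0025 33.67 [ 0.4 -1.  -0.6] [-0.01 -0.    0.06]
36.425 [0.54313076 0.31355771 0.14901945]
```

View pics/c11.png

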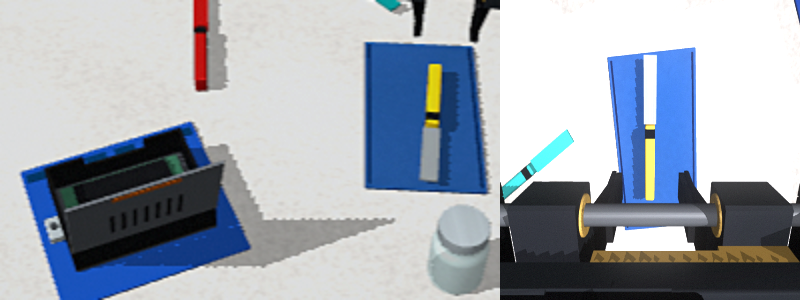

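The picture shows the tool flat on the blue pad at crop (433,120), the gripper clear, and the cover still wide open at crop (145,185). I'm handing in.

```bash
python3 -c "
from station import *
print(job_done())"
```

```text
the job is handed in; nothing more can be done
None
```

The job is handed in at about 36 s of the 54 s allowed: the blade levered the cover open at the notch, it stands at about 1.88 rad by camera estimate, and the pry tool lies flat on its blue pad with the gripper clear; the judge's verdict was not shown.

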